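# Seat the notched top shelf on the spice carousel

### The arm

A 6-joint arm with a two-finger parallel gripper is mounted at the origin on the work surface. World frame = base frame: x ahead of the robot, y to its left, z up, the work surface at z = 0. Lengths are in m, angles in degrees, forces in N, time in s.
With the tool pointing down it reaches from about 0.25 to 0.725 m from the base axis. Payload 9.7 kg.
Tool frame: the origin (TCP) lies midway between the tips of the shut fingers; the grasp point (between the pads) lies bot.hold_point_z behind it (bot.hold_point_z is the distance from the TCP to the grasp point, in m); z points along the fingers, y is the line along which they close (so a half turn about z gives the same grasp; the last joint's range is limited). The gripper opens to 85 mm and grips with 20 to 120 N. Pads are 22 mm wide; open, the fingers measure 114 mm over their backs; the gripper's body (76 mm by 85 mm) begins 54 mm behind the grasp point. The pads swing forward as they close: fully open they stand 13 mm farther back than shut.
Start: joints at [-66.234, 4.979, 10.078, 95.1, 0, 90], TCP at [0.222, -0.503, 0.202] pointing down, gripper open.
Joint ranges: [-179.16, 179.16], [-48.56, 103.87], [-65.8, 70.77], [-126.05, 130.52], [-82.76, 87.17], [-180, 180]. Speed limits (degrees/s): [127.2, 127.2, 147.25, 180, 180, 180].

### API

Orientations are given as [roll, pitch, yaw] about the fixed x, y, z axes, in that order (R = Rz(yaw) Ry(pitch) Rx(roll)).
In Python, from workcell import bot, camera, camera_model, ticket gives the robot as it stands.
- The arm moves only by the tool send_rows, never from a script. Its argument "targets" is text: rows parted by semicolons, each of 5 numbers parted by spaces: the shift along the tool's x, y, z in mm, then the turn about the tool's z in degrees, then the closure in counts, from 0 (fully open) to 255 (shut). A call has 1 to 20 rows; each row is the pose to reach, as a shift and turn from the pose commanded when the call began, along the tool's axes at that moment; what a row does not reach only later rows make up. A row lasts 1/8 s, in which the tool goes at most 62.5 mm and 10.7 degrees, less where a joint would pass 70% of its speed; a pose out of reach is approached as far as the arm can. A call with a gripper value outside its range is refused whole. The fingers move at their own pace and stop on an object; "newtons" is the grip in N (left out, the last holds). Time passes only in rows, so rows that repeat a pose let the fingers close. It gives the time, the measured TCP pose, the force, the opening and the grip force at its end, in the units of the state.
- bot.get_obs(): the state, without advancing time (a new reading comes with each control period).
- camera(name): name is "side" or "top" or "wrist"; returns the picture (400x640x3 uint8, blue, green, red); there is no depth.
- camera_model(name): a dict with "K" (3x3 intrinsics, pixels), "pose" (4x4, takes a point from camera to world coordinates); the wrist camera has in their place "T_tool_cam" (4x4, takes a point from camera to tool coordinates, whose origin is the TCP and whose axes are the flange's). Camera axes: x right, y down, z forward; pixel columns grow to the right and rows downward; lengths in m; the calibration is good to about 2 mm. A picture is of the moment at which its call begins: read the wrist's pose just before it. camera_model takes no time and is no camera call.
- ticket.job_done(): hands the job in; it is judged then, once.
The state is a dict: "time": time; "q": joint angles; "qd": joint speeds; "joint_efforts": joint torques, N m; "ee_pos": TCP position; "tcp_rot": TCP orientation; "wrist_force": force on the tool from outside, world axes, zero at the start; "torque": the same for the moment, N m; "opening": finger opening in m; "grasp_force": force on a finger pad.
Only numpy, scipy, OpenCV 4.12 (cv2) and the standard library are available. Lean on these libraries where they do the work, as an engineer would, in place of code of your own. Each camera call takes 0.05 s, during which the arm holds its last target. There are 200 camera calls.

### The job

Put the spice carousel back together: pick up the loose wooden shelf that has a V-shaped notch in its edge and set it centred on top of the carousel, with its notch around the steel key that stands up near the carousel's edge, so that it lies flat and fully home. Leave the other loose shelf, whose edge is unbroken, and the upturned glass bowl where they are.

Things in the scene. Friction and masses are not known exactly. Their poses are not given: they have to be found in the camera images.
- shelf_center (a point): Loose wooden octagonal shelf, 140 across flats, 10 thick plus 5 lip, about 0.25 kg, lying knob up. Dark knob at its middle: bar 44 long (x), 22 wide (y), from 10 to 50 above the underside; grip it across its width. V notch through the +x edge: 58 wide at the edge, 90 degrees, point 41 from the axis. All mm. This point: on the axis, 25 above the underside; x points to the notch, z up.
- carousel_top (a point): Spice carousel, fixed, does not turn: two wooden octagonal shelves 160 across flats, jars between; flat upper face 80 above the counter. Dark steel key on that face: post 14 x 14, a corner towards the axis, 14 high, 65 from the axis on the +x side; 10 play each side in the V. All mm. This point: centre of the upper face; x points to the key, z up. Home: axes in line, both x the same way.
- plain_center (a point): The other loose shelf: same wood, size and knob, but its octagonal edge is unbroken, without a notch. Not for this carousel; leave it. This point: on its axis, 25 mm above its underside.
- bowl_center (a point): A glass mixing bowl turned upside down on the counter, 160 mm across and 75 mm high; leave it. This point is on its axis, half-way up.

How it is judged (in metres and radians):
At the end, for the whole second after the job is handed in: The notched shelf rests flat and upright on the carousel's upper face (height within about 3 mm, tilt under 3.4 degrees), its axis within 16 mm of the carousel's and its notch within 15 degrees of the key's direction, at rest (horizontal distance between shelf_center and carousel_top below 0.016 m and z of shelf_center in the frame of carousel_top between 0.021 and 0.028 m and angle between shelf_center's own z axis and vertical below 0.06 rad and angle between the x axis of shelf_center and the x axis of carousel_top, either way round below 0.26 rad and linear speed of shelf below 0.01 m/s); the robot touches nothing.
It fails at once if the shelf without a notch is moved by more than 30 mm (distance of plain_center from where it was at the start of the episode above 0.03 m).
It fails at once if the glass bowl is moved by more than 30 mm (distance of bowl_center from where it was at the start of the episode above 0.03 m).
It also fails if it takes over 40 s, if anything falls off the work surface, if the arm or the gripper's body presses on something with over 40 N, if the wrist force passes 120 N, or if a joint passes its speed limit or range.

## Working session

There is one attempt and no reset: what is moved stays moved. The work goes in short steps, Python scripts to look and compute and a tool call to move; the robot and the scene stay as the last step left them, time stands still between calls to the robot, and variables do not carry over. Pictures are saved under pics/ and viewed, at most 10 in all, crops included, and the job is handed in when it is done.

Besides the shell and the picture viewer there is one more tool, called after "Call:" by a JSON object that holds its "method" and its "body", one argument or row to a line. send_rows: Moves the arm, as the interface text tells. Its arguments: {"type":"object","properties":{"targets":{"type":"string"},"newtons":{"type":"number"}},"required":["targets"]}

```bash
mkdir -p pics
python3 - <<'E'
from workcell import bot,camera,camera_model
import cv2
print(bot.get_obs(), bot.hold_point_z)
for n in("top","side"):
    cv2.imwrite(f"pics/{n}0.png",camera(n)); print(n,camera_model(n))
print(camera_model("wrist"))
E
```

```text
{'time': 0.0, 'q': array([-6.62342133e+01,  5.01011098e+00,  1.00329777e+01,  9.50995203e+01,
        1.64867354e-03,  8.99993694e+01]), 'qd': array([ 0.11111452,  0.01773634,  0.07057832, -0.00290049, -0.04025121,
       -0.03930172]), 'joint_efforts': array([ 4.25792605e-03, -5.20388031e+01,  4.64809334e+01,  1.62021699e-02,
        5.61462241e-05, -5.73192233e-05]), 'ee_pos': array([ 0.22154552, -0.50310197,  0.20147937]), 'tcp_rot': array([-1.79923346e+02, -1.64951571e-03,  2.37664151e+01]), 'wrist_force': array([-0.17957346,  0.36063569,  0.29858553]), 'torque': array([ 0.00848211, -0.0240883 , -0.03012756]), 'grasp_force': 0.0, 'opening': 0.08545095704240022} 0.0187
top {'K': array([[383.80829442,   0.        , 318.0112475 ],
       [  0.        , 383.80829442, 200.35716225],
       [  0.        ,   0.        ,   1.        ]]), 'pose': array([[ 0.02366195, -0.98874199,  0.14774772,  0.48870371],
       [-0.99887504, -0.02945738, -0.03716074, -0.00837363],
       [ 0.04109465, -0.14670222, -0.98832671,  0.88280084],
       [ 0.        ,  0.        ,  0.        ,  1.        ]])}

[... 236 characters left out ...]
      [-0.67904272, -0.54693579,  0.48965521, -0.42360569],
       [ 0.01058714, -0.67424239, -0.73843423,  0.73794428],
       [ 0.        ,  0.        ,  0.        ,  1.        ]])}
{'K': array([[318.16714161,   0.        , 321.08356765],
       [  0.        , 318.16714161, 202.37114032],
       [  0.        ,   0.        ,   1.        ]]), 'T_tool_cam': array([[ 1.44320493e-03, -9.48995832e-01, -3.15285312e-01,
         7.98849200e-02],
       [ 9.99998724e-01,  1.15345091e-03,  1.10561123e-03,
         5.52815486e-04],
       [-6.85554318e-04, -3.15286505e-01,  9.48996285e-01,
        -1.70991369e-01],
       [ 0.00000000e+00,  0.00000000e+00,  0.00000000e+00,
         1.00000000e+00]])}
```

View pics/top0.png

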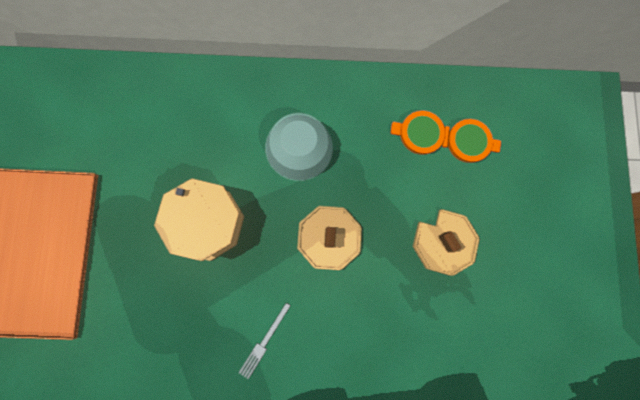

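View pics/side0.png

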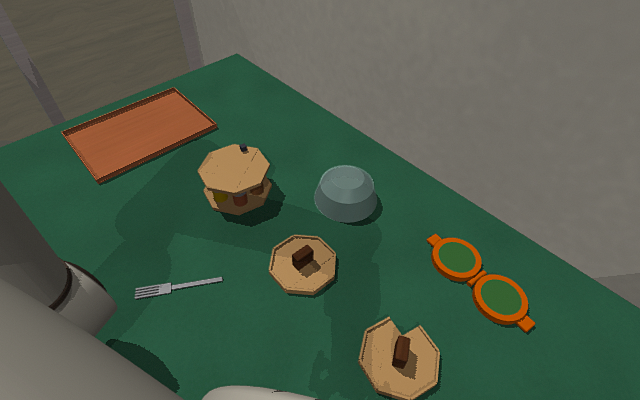

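The top view shows the notched shelf at (447,242) with its notch to the upper left near (430,225). The carousel is at (199,220) with its key at (182,192), the plain shelf at (330,238) and the bowl at (299,146). Next I'll enlarge the shelf and carousel.

Run:
```python
import cv2,numpy as np
i=cv2.imread("pics/top0.png")
a=i[170:270,150:250];b=i[200:280,407:487]
r=lambda c:cv2.resize(c,(400,400),interpolation=cv2.INTER_CUBIC)
cv2.imwrite("pics/crop.png",np.hstack([r(a),r(b)]))
```

```text
(no output)
```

View pics/crop.png

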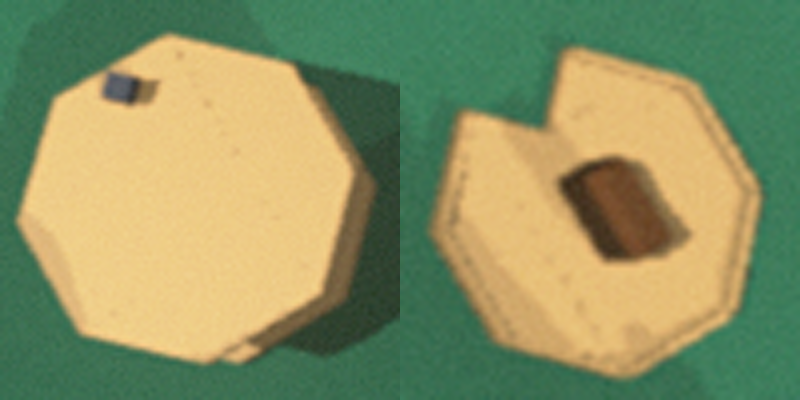

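```bash
cat > h.py <<'E'
import numpy as np, cv2
from workcell import bot,camera,camera_model
from scipy.spatial.transform import Rotation as Ro
def ray(uv,z,K,T):
    uv=np.atleast_2d(np.array(uv,float)); d=np.c_[uv,np.ones(len(uv))]@np.linalg.inv(K).T@T[:3,:3].T
    return T[:3,3]+d*((z-T[2,3])/d[:,2])[:,None]
def octfit(P,first_ang_off=-22.5):
    # P: vertices in image-clockwise order; similarity fit -> centre, yaw, radius
    z=P[:,0]+1j*P[:,1]; c=z.mean(); n=len(z)
    s=-1 if np.sum(np.imag(np.conj(z-c)*(np.roll(z,-1)-c)))<0 else 1
    w=np.exp(1j*s*2*np.pi*np.arange(n)/n); k=np.mean((z-c)*np.conj(w))
    res=abs(z-c-k*w)
    return c,np.degrees(np.angle(k)),abs(k)*np.cos(np.pi/8)*2,s,res.max()
def wristT():
    o=bot.get_obs(); T=np.eye(4); T[:3,:3]=Ro.from_euler('xyz',o['tcp_rot'],degrees=True).as_matrix(); T[:3,3]=o['ee_pos']
    m=camera_model("wrist"); return m['K'],T@m['T_tool_cam'],T
E
python3 - <<'E'
from h import *
m=camera_model("top");K,T=m['K'],m['pose']
C=np.array([(55,97),(170,35),(295,63),(352,175),(322,295),(208,362),(80,332),(20,218)])/4+[150,170]-0.375
S=np.array([(165,47),(292,80),(362,195),(340,315),(230,380),(105,345),(35,232),(63,110)])/5+[407,200]-.4
P=ray(C,.08,K,T);print(octfit(P))
k=ray(np.array([[124,76]])/4+[150,170],.094,K,T)[0];c=octfit(P)[0];print(k,np.degrees(np.angle(k[0]+1j*k[1]-c)),abs(k[0]+1j*k[1]-c))
P=ray(S,.015,K,T);print(octfit(P))
t=ray(np.array([[150,130]])/5+[407,200],.01,K,T)[0];c=octfit(P)[0];print(t,np.degrees(np.angle(t[0]+1j*t[1]-c)),abs(t[0]+1j*t[1]-c))
E
```

```text
(np.complex128(0.5630132566616408+0.21236800705772166j), np.float64(54.99007898320208), np.float64(0.15988182561226336), -1, np.float64(0.0023442964740238857))
[0.62184179 0.24460967 0.094     ] 28.725455262239887 0.0670844369945213
(np.complex128(0.5311254033536006-0.33657981438422746j), np.float64(8.9630399447155), np.float64(0.14153655150893804), -1, np.float64(0.002296038800487695))
[ 0.56755615 -0.31732217  0.01      ] 27.86136537200446 0.04120748030981037
```

Call:
{"method": "send_rows", "body": {
  "targets": "50 -4 0 -1 0;100 -8 0 -2 0;150 -12 0 -3 0;200 -16 0 -4 0;250 -20 0 -5 0;300 -24 0 -6 0;350 -28 0 -7 0;350 -28 0 -7 0;350 -28 0 -7 0"
}}

```text
time: 1.23
ee_pos: [0.5304, -0.3366, 0.2017]
tcp_rot: [-180.0, 0.0, 30.8]
wrist_force: [-0.3, -0.4, 0.3]
opening: 0.0852
grasp_force: 0.0
```

Run:
```python
from h import *
K,T,W=wristT(); i=camera("wrist"); cv2.imwrite("pics/w1.png",i); np.savez("w1.npz",T=T,W=W)
o=bot.get_obs();print(o['time'],o['ee_pos'],o['tcp_rot'])
c=np.r_[.531,-.3366,.05,1];p=np.linalg.inv(T)@c;print(K@p[:3]/p[2])
```

```text
1.275 [ 0.53004132 -0.33702678  0.20202069] [-1.79977219e+02  2.72404472e-02  3.07343100e+01]
[320.76471227 176.83548083   1.        ]
```

View pics/w1.png

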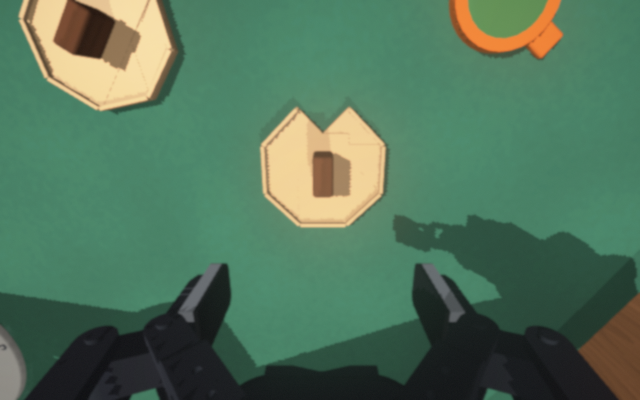

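The wrist view shows the shelf near (323,170), with its notch tip at (323,132) pointing straight up and the knob at (313–333, 152–197). I'll fit its vertices.

Run:
```python
from h import *
d=np.load("w1.npz");K=camera_model("wrist")['K']
P=ray([(297,108),(350,108),(386,143),(386,183),(345,226),(302,226),(264,187),(261,146)],.015,K,d['T'])
print(octfit(P)); print(ray([[323,132]],.012,K,d['T']), ray([[323,170]],.05,K,d['T']))
```

```text
(np.complex128(0.5344349509376032-0.3385824307680846j), np.float64(54.293457769473754), np.float64(0.13672869772150087), -1, np.float64(0.00992791904323408))
[[ 0.56818836 -0.31723523  0.012     ]] [[ 0.53841309 -0.33486331  0.05      ]]
```

Call:
{"method": "send_rows", "body": {
  "targets": "2 0 50 -1 0;2 0 100 -1 0;2 0 145 -1 0;2 0 170 -1 0;2 0 184 -1 0;2 0 184 -1 60;2 0 184 -1 150;2 0 184 -1 255;2 0 184 -1 255;2 0 184 -1 255;2 0 184 -1 255;2 0 184 -1 255;2 0 184 -1 255",
  "newtons": 60
}}

```text
time: 2.9
ee_pos: [0.533, -0.3361, 0.0196]
tcp_rot: [179.9, -0.0, 31.8]
wrist_force: [-1.0, -0.2, 6.2]
opening: 0.0179
grasp_force: 58.5
```

Call:
{"method": "send_rows", "body": {
  "targets": "0 0 -20 0 255;0 0 -60 0 255;0 0 -100 0 255;0 0 -140 0 255;0 0 -155 0 255;0 0 -155 0 255;0 0 -155 0 255"
}}

```text
time: 3.78
ee_pos: [0.5319, -0.3353, 0.1712]
tcp_rot: [-179.9, 0.1, 31.8]
wrist_force: [-1.0, 0.3, -4.0]
opening: 0.0177
grasp_force: 58.8
```

Run:
```python
from h import *
K,T,W=wristT(); i=camera("wrist"); j=camera("side")
cv2.imwrite("pics/w2.png",np.vstack([i[150:],j[150:]])); np.savez("w2.npz",T=T,W=W)
o=bot.get_obs();print(o)
```

```text
{'time': 3.875, 'q': array([-3.22316103e+01,  1.57581855e+01,  1.89996291e+01,  9.34058731e+01,
        2.13356339e-03,  1.16002831e+02]), 'qd': array([ 0.12379549, -0.15620547,  0.27237062,  0.06872675, -0.03501514,
        0.04382273]), 'joint_efforts': array([ 5.16156637e-03, -6.62302923e+01,  4.85293829e+01,  2.48767919e-02,
       -1.04462882e-02, -3.71955684e-05]), 'ee_pos': array([ 0.53182561, -0.33530454,  0.17129015]), 'tcp_rot': array([-1.79851280e+02,  7.01708008e-02,  3.17656464e+01]), 'wrist_force': array([ 0.53379374,  0.113756  , -3.55151055]), 'torque': array([-0.00737694, -0.00773413,  0.00012308]), 'grasp_force': 58.82431995123625, 'opening': 0.017808969301248548}
```

View pics/w2.png

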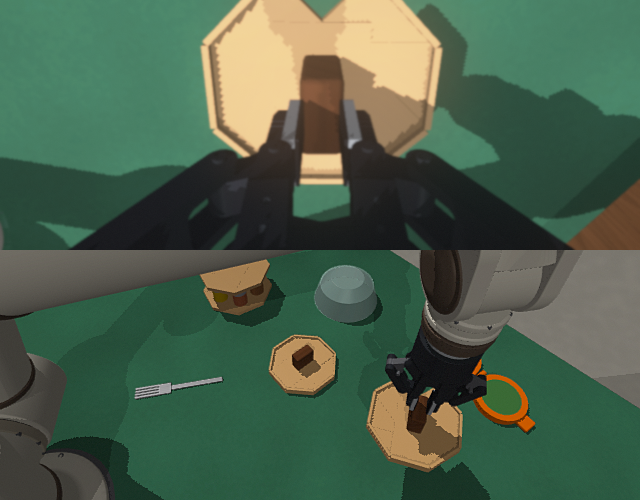

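The shelf is lifted and level, with its notch tip at (322,170) in wrist pixels. Lip corners are at (203,193) and (441,195), plus (212,280) and (430,277). I'll work out the in-hand offset from these.

Run:
```python
from h import *
d=np.load("w2.npz");K=camera_model("wrist")['K'];W=d['W'];z=W[2,3]-.0196
f=lambda uv,h:((np.c_[ray(uv,z+h,K,d['T']),np.ones(len(uv))]@np.linalg.inv(W).T)[:,:3]*1000).round(1)
print(f([[322,170]],.010)); print(f([[322,170]],.015)); print(f([(203,193),(441,195),(430,277),(212,280)],.015))
```

```text
[[39.6  1.1  9.6]]
[[40.7  1.1  4.6]]
[[ 27.  -67.5   4.7]
 [ 26.1  69.7   4.4]
 [-28.   69.3   4.5]
 [-30.5 -68.4   4.8]]
```

Call:
{"method": "send_rows", "body": {
  "targets": "10 -14 0 0 255;32 -45 0 0 255;56 -80 0 0 255;82 -116 0 0 255;108 -153 0 0 255;134 -190 0 0 255;160 -227 0 0 255;186 -264 0 0 255;212 -301 0 0 255;238 -338 0 0 255;264 -375 0 0 255;290 -412 0 0 255;306 -435 0 0 255;316 -449 0 0 255;316 -449 0 0 255;316 -449 0 0 255"
}}

```text
time: 5.88
ee_pos: [0.5646, 0.2118, 0.1732]
tcp_rot: [180.0, 0.0, 31.7]
wrist_force: [-0.2, -0.0, -3.2]
opening: 0.018
grasp_force: 58.9
```

Run:
```python
from h import *
K,T,W=wristT(); i=camera("wrist"); np.savez("w3.npz",T=T,W=W)
o=bot.get_obs();print(o['time'],o['ee_pos'],o['tcp_rot'],o['q'])
cv2.imwrite("pics/w3.png",cv2.resize(i[80:330,160:480],(768,600),interpolation=cv2.INTER_CUBIC))
```

```text
5.925 [0.56465127 0.21154062 0.17325746] [1.79988877e+02 1.02031121e-02 3.17126919e+01] [ 2.05446438e+01  1.18856394e+01  1.45928910e+01  9.27151073e+01
 -1.28881117e-02  1.68831952e+02]
```

View pics/w3.png

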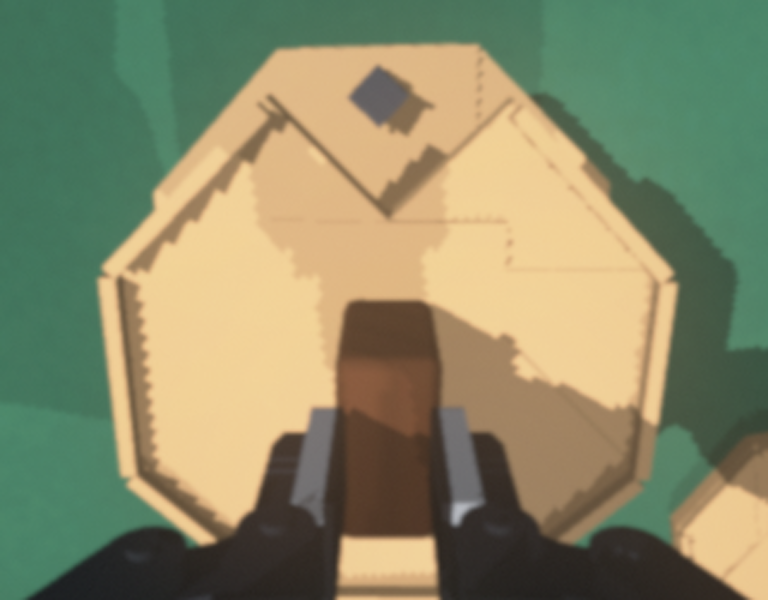

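The key shows through the notch, with its top centre at crop (378,95). The carousel's near-key edge corners are at crop (277,50) and (480,45), and the notch tip is at crop (388,214).

Run:
```python
from h import *
d=np.load("w3.npz");K=camera_model("wrist")['K'];W=d['W'];z=W[2,3]-.0196
def f(uv,z):
    uv=np.array(uv)/2.4+[160,80]-.3
    return ((np.c_[ray(uv,z,K,d['T']),np.ones(len(uv))]@np.linalg.inv(W).T)[:,:2]*1000).round(1)
print(f([[378,95]],.094),f([(277,50),(480,45),(155,195)],.08),f([[388,214]],z+.01),f([[388,214]],z))
```

```text
[[63.4 -2.4]] [[ 76.8 -35.8]
 [ 78.5  31. ]
 [ 28.5 -80.5]] [[40.2  0.7]] [[38.   0.7]]
```

Call:
{"method": "send_rows", "body": {
  "targets": "-1 -2 0 -1 255;-1 -2 20 -1 255;-1 -2 40 -1 255;-1 -2 55 -1 255;-1 -2 65 -1 255;-1 -2 70 -1 255;-1 -2 70 -1 255;-1 -2 70 -1 255"
}}

```text
time: 6.92
ee_pos: [0.5631, 0.2137, 0.1039]
tcp_rot: [180.0, -0.1, 32.8]
wrist_force: [0.1, 0.1, -2.5]
opening: 0.0178
grasp_force: 58.9
```

Call:
{"method": "send_rows", "body": {
  "targets": "0 0 2 0 255;0 0 3 0 255;0 0 4 0 255;0 0 4 0 255;0 0 4 0 255"
}}

```text
time: 7.55
ee_pos: [0.5629, 0.2137, 0.0997]
tcp_rot: [180.0, -0.0, 32.8]
wrist_force: [-1.2, -0.5, 3.5]
opening: 0.0175
grasp_force: 60.7
```

Call:
{"method": "send_rows", "body": {
  "targets": "0 0 0 0 150;0 0 0 0 100;0 0 0 0 50;0 0 0 0 0;0 0 0 0 0;0 0 0 0 0;0 0 -15 0 0;0 0 -40 0 0;0 0 -80 0 0;0 0 -120 0 0;0 0 -120 0 0;0 0 -120 0 0"
}}

```text
time: 9.05
ee_pos: [0.5629, 0.2136, 0.2193]
tcp_rot: [180.0, -0.0, 32.8]
wrist_force: [-0.3, -0.3, -0.5]
opening: 0.0853
grasp_force: 0.0
```

Run:
```python
from h import *
K,T,W=wristT(); i=camera("wrist"); j=camera("side"); np.savez("w4.npz",T=T,W=W)
o=bot.get_obs();print(o['time'],o['ee_pos'],o['tcp_rot'],o['wrist_force'])
r=lambda c:cv2.resize(c,(400,400),interpolation=cv2.INTER_CUBIC)
cv2.imwrite("pics/w4.png",np.hstack([r(i[60:260,220:420]),r(j[100:260,150:310])]))
```

```text
9.15 [0.56241278 0.21350094 0.21818412] [-1.79979885e+02  9.30009253e-02  3.27676473e+01] [-0.41286714  0.37761607 -0.00976932]
```

View pics/w4.png

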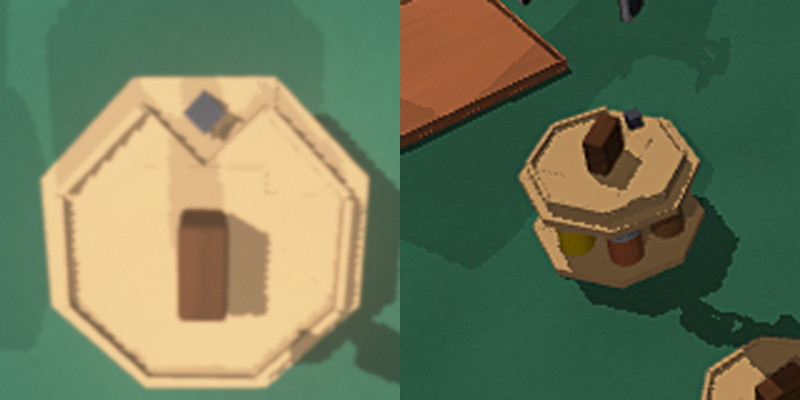

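The shelf lies flat and concentric on the carousel. The key, at crop (206,112), is centred in the notch, whose tip is at (205,163), and the gripper is clear.

```bash
python3 -c "
from workcell import ticket
print(ticket.job_done())"
```

```text
the job is handed in; nothing more can be done
None
```

The notched shelf is on the carousel, flat and centred with its notch around the key; the plain shelf and bowl were not touched, and the job was handed in at about 9 s, with no verdict returned.

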